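# Stopper the flask and hold it down on the vortex mixer

## Robot

A 6-joint arm with a two-finger parallel gripper is mounted at the origin on the work surface. World frame = base frame: x ahead of the robot, y to its left, z up, the work surface at z = 0. Lengths are in m, angles in degrees, forces in N, time in s.
With the tool pointing down it reaches from about 0.35 to 0.875 m from the base axis. Payload 4.2 kg.
Tool frame: the origin (TCP) lies at the very end of the fingers, on their centre line; the grasp point (between the pads) lies 19 mm behind it; z points along the fingers, y is the line along which they close (so a half turn about z gives the same grasp; the last joint's range is limited). The gripper opens to 87 mm and grips with 3 to 60 N. Pads are 19 mm wide; open, the fingers measure 117 mm over their backs; the gripper's body (75 mm by 190 mm) begins 51 mm behind the grasp point.
Start: joints at [79.733, 22.042, 0.453, 0, -68.411, -14.817], TCP at [0.265, 0.566, 0.187] pointing down, gripper open.
Joint ranges: [-179.83, 179.83], [-69.29, 118.12], [-61.27, 80.66], [-181.25, 117.63], [-171.15, -9.14], [-177.46, 177.46]. Speed limits (degrees/s): [159.86, 159.86, 180, 180, 180, 180].

## Interface

Orientations are given as a 3x3 rotation matrix whose columns are the frame's x, y, z axes.
In Python, from station import sense, cams, r gives the robot as it stands. The module is installed in compiled form; this text tells all that it offers.
- The arm moves only by the tool step_arm, never from a script. Its argument "targets" is text: rows parted by semicolons, each of 4 numbers parted by spaces: the shift along the tool's x, y, z in cm, then the turn about the tool's z in degrees. In form: x y z turn; .... A call has 1 to 12 rows; each row shifts and turns the commanded pose from where the row before left it, along the tool's axes as they then stand; what a row does not reach is not made up. A row lasts 1/12 s, in which the tool goes at most 41.7 mm and 7.16 degrees, less where a joint would pass 70% of its speed; a pose out of reach is approached as far as the arm can. A call with a gripper value outside its range is refused whole. "claw" is the finger opening in cm, from 0 to 8.7, set as the call begins (left out, the last holds). The fingers move at their own pace and stop on an object; the grip force is fixed at half the most. Time passes only in rows, so rows that do not move let the fingers close. It gives the time, the measured TCP pose, the force, the opening and the grip force at its end, in the units of the state.
- sense(): the state, without advancing time (a new reading comes with each control period).
- cams.capture(name): name is "side" or "top" or "wrist"; returns a dict with "frame" (400x640x3 uint8, blue, green, red), "vertical_fov" (degrees; the focal length in pixels is half the picture's height over the tangent of half this angle, whatever the lens; pixels are square), "cx", "cy" (the principal point, pixels), "eye" and "rotation" of the camera in the world; the wrist camera has in their place "tool_from_camera" (4x4, takes a point from camera to tool coordinates, whose origin is the TCP and whose axes are the flange's). Camera axes: x right, y down, z forward; pixel columns grow to the right and rows downward; lengths in m; the calibration is good to about 2 mm. A picture is of the moment at which its call begins: read the wrist's pose just before it. There is no depth.
- r.finish_job(): hands the job in; it is judged then, once.
The state is a dict: "time_s": time; "joints": joint angles; "joint_velocities": joint speeds; "effort": joint torques, N m; "tcp_pos": TCP position; "ee_rot": TCP orientation; "wrist_force": force on the tool from outside, world axes, zero at the start; "moment": the same for the moment, N m; "gripper_width": opening from 0.0 (shut) to 1.0 (fully open); "gripper_force": force on a finger pad.
Only numpy, scipy, OpenCV 4.12 (cv2) and the standard library are available. Lean on these libraries where they do the work, as an engineer would, in place of code of your own. Each camera call takes 0.05 s, during which the arm holds its last target. There are 200 camera calls.

## Task

Take the smaller of the two stoppers from the stopper block and set it fully home, upright, in the neck of the flask that stands in the vortex mixer's cup. Then push straight down on that stopper until the sprung cup has sunk about halfway (about 7 mm of its 14 mm), keep it there for at least two seconds, and finish while still holding it down: do not let go or lift. At the end the hand presses through the stopper alone, touching neither flask nor mixer; leave the larger stopper, the slide box and the lens case where they are.

Things in the scene. Friction and masses are not known exactly. Their poses are not given: they have to be found in the camera images.
- mixer: vortex mixer, fixed to the bench: cream housing 150 x 125 mm, 65 mm high, with a dark front panel towards -x. Origin on the bench directly below the cup's axis (12 mm further to its +x than the housing's middle); z up. On top is a round black rubber cup on a vertical spring plunger.
- cup (a joint): travel of the mixer's rubber cup, in m: 0 at rest (fully up), grows as the cup is pushed straight down, 0.014 at its stop. A spring pushes it back: about 5 N to start it and 0.7 N more per mm (10 N at 7 mm, 15 N at the stop), flask and stopper weight (about 1.5 to 2.5 N) included. The cup returns up as soon as it is not pressed.
- cup_floor (a point): centre of the cup's inner floor, on which the flask stands: 88 mm above the bench with the cup up; it sinks with the cup. Inside the cup is 71 mm wide, its rim 19 mm above this floor, its outside 79 mm wide.
- flask: amber glass conical flask, loose, about 150 g, standing upright in the mixer's cup with 2 to 4 mm of play. 110 mm high, base 66 mm across, straight neck 36 mm outside over its top 38 mm, open at the top. Origin: centre of its underside; z up the axis.
- flask_rim (a point): centre of the flask's mouth, level with its rim: 110 mm above the flask's underside, 198 mm above the bench with the cup up. The bore is 30 mm wide, straight for 38 mm down.
- small_stopper: smaller grey stopper (about 35 g), the one that fits: tapered plug 22 mm long, 21 mm across at the tip, 26 mm at the top; above it a flange 40 mm across, 5 mm thick, then a round knob 26 mm across. Origin: centre of the flange's underside; z up to the knob, whose flat top is at 31 mm. Fully home, the flange lies on the rim, origin at the centre of the mouth, 2 mm of play round the plug.
- small_stopper_knob (a point): on the small stopper's axis, 19 mm above its origin: about the middle of the height of its knob, where to grip it.
- large_stopper: the larger grey plastic stopper of the same shape (about 60 g): flange 52 mm, knob 37 mm across, plug 28 to 31.6 mm; it does not fit the flask. Origin and axes as for the small one. To be left alone.
- block: white plastic stopper block fixed to the bench, 85 x 185 mm, 32 mm high, origin at the centre of its underside. Two holes 34 mm wide, 45 mm to either side of its middle along its own y; one stopper hangs in each by its flange, flange underside 32 mm above the bench, with a few mm of play. Which stopper is in which hole varies.
- slide_box: closed black box for microscope slides, 100 x 190 mm, 30 mm high, loose; origin at the centre of its underside. To be left alone.
- lens_case: black upright cylindrical case of an objective lens, 37 mm wide, 55 mm high, loose; origin at the centre of its underside. To be left alone.

How it is judged (in metres and radians):
On the way, in this order (a step that is already met when the one before it is completed fails the run):
1. the small stopper sits fully home and upright in the flask's neck, the cup not yet pressed (less than 3 mm) (z of small_stopper in the frame of flask_rim between -0.003 and 0.003 m and horizontal distance between small_stopper and flask_rim below 0.005 m and angle between the z axis of small_stopper and the z axis of flask, either way round below 0.1 rad and angle between flask's own z axis and vertical below 0.12 rad and distance between flask and cup_floor below 0.007 m and value of joint cup below 0.003 m), for 0.1 s.
2. the cup is kept about halfway down (4 to 10 mm) for two seconds by the hand on the stopper (value of joint cup between 0.004 and 0.01 m and z of small_stopper in the frame of flask_rim between -0.003 and 0.003 m and horizontal distance between small_stopper and flask_rim below 0.005 m and angle between the z axis of small_stopper and the z axis of flask, either way round below 0.1 rad and angle between flask's own z axis and vertical below 0.12 rad and distance between flask and cup_floor below 0.007 m and contact force between the fingers and small_stopper above 2 N and contact force between each of the fingers, the arm and flask below 0.5 N and contact force between each of the fingers, the arm and mixer below 0.5 N and contact force between large_stopper and flask below 0.1 N), for 2 s.
At the end, for the whole second after the job is handed in: Cup held 4 to 10 mm down by the fingers on the small stopper alone (robot on flask or mixer under 0.5 N); stopper home: within 3 mm of the rim, 5 mm of centre, 0.1 rad; flask standing in the cup (7 mm, 0.12 rad); large stopper, slide box, lens case within 30 mm of their starts (all of step 2 and distance of each of large_stopper, slide_box, lens_case from where it was at the start of the episode below 0.03 m); the arm keeps its last pose, push and grip.
It fails at once if the large stopper is knocked or carried away (moved over 30 mm) (distance of large_stopper from where it was at the start of the episode above 0.03 m).
It fails at once if the slide box is knocked or carried away (moved over 30 mm) (distance of slide_box from where it was at the start of the episode above 0.03 m).
It fails at once if the lens case is knocked or carried away (moved over 30 mm) (distance of lens_case from where it was at the start of the episode above 0.03 m).
It also fails if it takes over 42 s, if anything falls off the work surface, if the arm or the gripper's body presses on something with over 40 N, if the wrist force passes 120 N, or if a joint passes its speed limit or range.

## Working session

There is one attempt and no reset: what is moved stays moved. The work goes in short steps, Python scripts to look and compute and a tool call to move; the robot and the scene stay as the last step left them, time stands still between calls to the robot, and variables do not carry over. Pictures are saved under pics/ and viewed, at most 10 in all, crops included, and the job is handed in when it is done.

Besides the shell and the picture viewer there is one more tool, called by a JSON object that holds its "op" and its "data", one argument or row to a line. step_arm: Moves the arm, as the interface text tells. Its arguments: {"type":"object","properties":{"targets":{"type":"string"},"claw":{"type":"number"}},"required":["targets"]}

```bash
mkdir -p pics
cat > h.py <<'E'
import numpy as np, cv2
from station import sense, cams, r
def cap(n):
    s=sense(); c=cams.capture(n); h=c["frame"].shape[0]
    c["f"]=h/2/np.tan(np.radians(c["vertical_fov"])/2)
    if n=="wrist":
        T=np.eye(4);T[:3,:3]=np.array(s["ee_rot"]);T[:3,3]=s["tcp_pos"]
        M=T@np.array(c["tool_from_camera"]);c["eye"]=M[:3,3];c["rotation"]=M[:3,:3]
    c["eye"]=np.array(c["eye"]);c["rotation"]=np.array(c["rotation"])
    return c
def onz(c,u,v,z):
    d=c["rotation"]@np.array([(u-c["cx"])/c["f"],(v-c["cy"])/c["f"],1]);
    return c["eye"]+d*(z-c["eye"][2])/d[2]
def proj(c,p):
    q=c["rotation"].T@(np.array(p)-c["eye"]);return c["cx"]+c["f"]*q[0]/q[2],c["cy"]+c["f"]*q[1]/q[2]
E
python3 - <<'E'
from h import *
s=sense();print(s["time_s"],s["tcp_pos"],np.round(s["ee_rot"],3).tolist(),s["wrist_force"])
for n in("top","side","wrist"):
    c=cap(n);cv2.imwrite(f"pics/{n}0.png",c["frame"]);print(n,c["eye"].round(3),c["rotation"].round(3).tolist(),c["f"],c["cx"],c["cy"])
E
```

```text
0.0 [0.26467969 0.56541575 0.18607386] [[0.906, -0.424, -0.001], [-0.424, -0.906, -0.002], [0.0, 0.002, -1.0]] [-0.1581205   0.32353419 -0.58300008]
top [0.533 0.055 0.935] [[-0.03, -0.992, 0.122], [-0.999, 0.031, 0.008], [-0.012, -0.122, -0.992]] 364.83231854811 313.9766506574432 200.31168406182798
side [0.593 0.634 0.703] [[-0.999, -0.042, 0.029], [-0.05, 0.7, -0.712], [0.009, -0.713, -0.701]] 427.3610083288723 324.5274421869575 201.40826687778525
wrist [0.324 0.539 0.383] [[-0.424, -0.878, -0.221], [-0.905, 0.412, 0.102], [0.002, 0.243, -0.97]] 332.1000015455752 314.657231280411 201.7634641149056
```

View pics/top0.png

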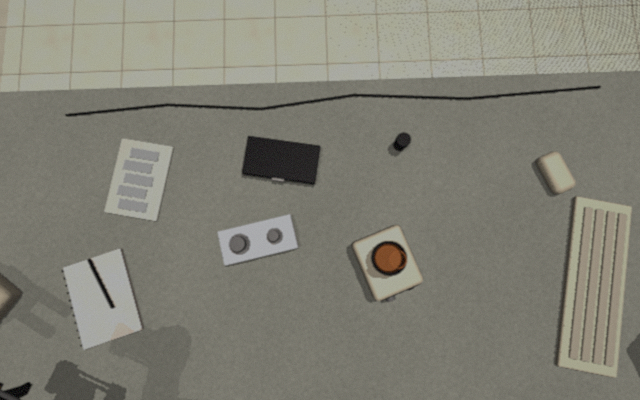

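View pics/side0.png

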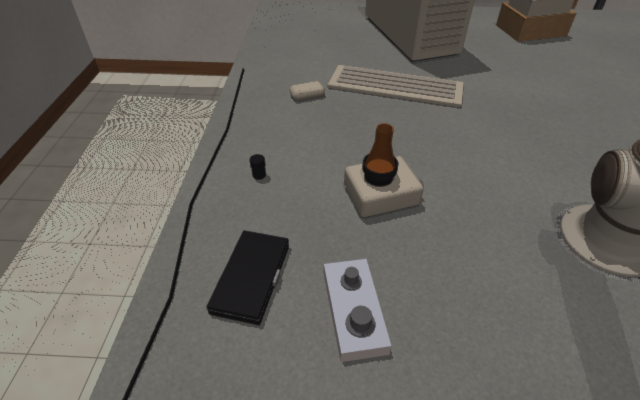

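The top view shows the small stopper at (274,236), the large one at (238,244), and the flask in the mixer at (389,258). In the side view, the small knob is at (351,271) and the flask rim is near (384,128).

Run:
```python
from h import *
t=cap("top");s=cap("side")
for c,n,box in((t,"top",(345,215,430,300)),(s,"side",(350,110,420,190))):
    x0,y0,x1,y1=box;f=c["frame"][y0:y1,x0:x1].astype(int)
    m=((f[...,2]-f[...,0]>50)).astype(np.uint8)
    ys,xs=np.nonzero(m);print(n,"flask px",xs.min()+x0,xs.max()+x0,ys.min()+y0,ys.max()+y0,xs.mean()+x0,ys.mean()+y0)
    for y in range(ys.min(),min(ys.min()+14,m.shape[0])): 
        q=np.nonzero(m[y])[0]; print(y+y0,q.min()+x0,q.max()+x0,end="; ")
    print()
print("small",onz(t,274,235.5,.063),onz(s,351,271,.063))
print("large",onz(t,238,243,.063),onz(s,361,314,.063))
print("rim",onz(s,384,128,.198), onz(t,389,258,.15))
cv2.imwrite("pics/c.png",np.hstack([cv2.resize(t["frame"][215:305,345:435],(400,400),interpolation=2),cv2.resize(s["frame"][110:200,340:430],(400,400),interpolation=2)]))
print(sense()["joints"],s["time_s"] if "time_s" in s else "")
```

```text
top flask px 375 406 244 271 388.92282430213464 257.73399014778323
244 388 388; 245 383 392; 246 381 394; 247 380 395; 248 378 396; 249 378 398; 250 377 400; 251 377 401; 252 376 403; 253 376 404; 254 376 404; 255 375 405; 256 375 405; 257 375 405; 
side flask px 367 392 123 172 379.85333333333335 163.66
123 384 384; 124 379 388; 125 378 390; 126 377 391; 127 377 392; 128 377 392; 129 392 392; 130 392 392; Traceback (most recent call last):
  File "<stdin>", line 8, in <module>
    return umr_minimum(a, axis, None, out, keepdims, initial, where)
ValueError: zero-size array to reduction operation minimum which has no identity
```

Run:
```python
from h import *
t=cap("top");s=cap("side")
print("small",onz(t,274,235.5,.063),onz(s,351,271,.063))
print("large",onz(t,238,243,.063),onz(s,361,314,.063))
print("rim",onz(s,384.5,130,.198), "base?",onz(t,389,258,.107))
cv2.imwrite("pics/c.png",np.hstack([cv2.resize(t["frame"][215:305,345:435],(400,400),interpolation=2),cv2.resize(s["frame"][110:200,340:430],(400,400),interpolation=2)]))
print(sense()["time_s"])
```

```text
small [0.55911358 0.16028972 0.063     ] [0.56209012 0.16216701 0.063     ]
large [0.54393868 0.24639419 0.063     ] [0.54470737 0.25006686 0.063     ]
rim [ 0.50253648 -0.09395226  0.198     ] base? [ 0.49979883 -0.1018946   0.107     ]
0.35
```

View pics/c.png

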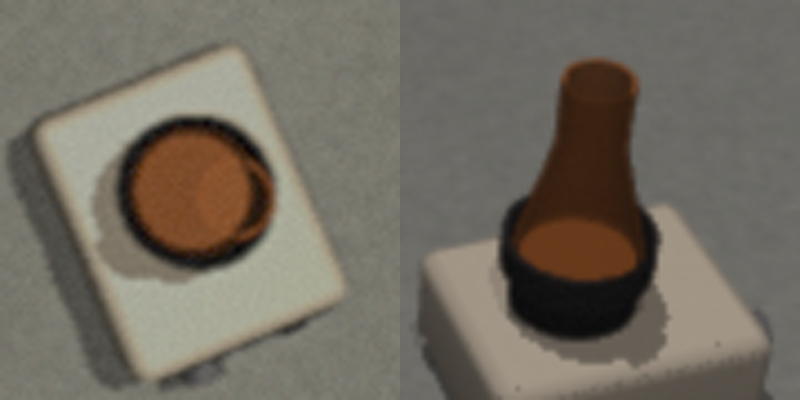

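Side crop: the mouth ellipse is centred near (384.8,128.5). I'm approaching above the small stopper.

{"op": "step_arm", "data": {
  "targets": "2.7 1.5 0 0;2.7 1.5 0 0;2.7 1.5 0 0;2.7 1.5 0 0;2.7 1.5 0 0;2.7 1.5 0 0;2.7 1.5 0 0;2.7 1.5 0 0;2.7 1.5 0 0;2.7 1.5 0 0;2.7 1.5 0 0;2.7 1.5 0 0",
  "claw": 6
}}

```text
time_s: 1.35
tcp_pos: [0.4827, 0.2644, 0.1874]
ee_rot: [[0.906, -0.424, 0.0], [-0.424, -0.906, 0.0], [0.0, -0.0, -1.0]]
wrist_force: [0.4, 0.3, -0.3]
gripper_width: 0.692
gripper_force: 0.0
```

{"op": "step_arm", "data": {
  "targets": "2.7 1.5 0 0;2.7 1.5 0 0;2.7 1.5 0 0;2.7 1.5 0 0;0 0 0 6.8;0 0 0 6.8;0 0 0 6.8;0 0 0 6.8;0 0 0 6.8;0 0 0 6.8;0 0 0 6.8;0 0 0 6.8"
}}

```text
time_s: 2.35
tcp_pos: [0.5544, 0.1655, 0.1872]
ee_rot: [[0.177, -0.984, -0.0], [-0.984, -0.177, 0.0], [-0.0, 0.0, -1.0]]
wrist_force: [-0.1, 0.0, 0.4]
gripper_width: 0.689
gripper_force: 0.0
```

{"op": "step_arm", "data": {
  "targets": "0 0 0 0;0 0 0 0;0 0 0 0"
}}

```text
time_s: 2.6
tcp_pos: [0.5544, 0.1655, 0.1872]
ee_rot: [[0.185, -0.983, 0.0], [-0.983, -0.185, 0.0], [-0.0, -0.0, -1.0]]
wrist_force: [0.3, 0.1, 0.1]
gripper_width: 0.695
gripper_force: 0.0
```

Run:
```python
from h import *
s=sense();print(s["time_s"],s["tcp_pos"],np.round(s["ee_rot"],3).tolist(),s["gripper_width"],s["joints"])
c=cap("wrist");cv2.imwrite("pics/w1.png",c["frame"]);print(c["eye"],proj(c,[.56,.161,.063]),proj(c,s["tcp_pos"]))
```

```text
2.6 [0.55444879 0.16554552 0.18718248] [[0.185, -0.983, 0.0], [-0.983, -0.185, 0.0], [-0.0, -0.0, -1.0]] 0.6949085821476324 [ 3.26559004e+01  1.75322010e+01 -6.26763909e+00 -1.36424652e-04
 -6.61950689e+01 -2.19933848e+01]
[0.56620359 0.10138957 0.38439389] (np.float64(309.76148005432606), np.float64(180.98116304722865)) (np.float64(314.2883517232598), np.float64(226.10115126769983))
```

View pics/w1.png

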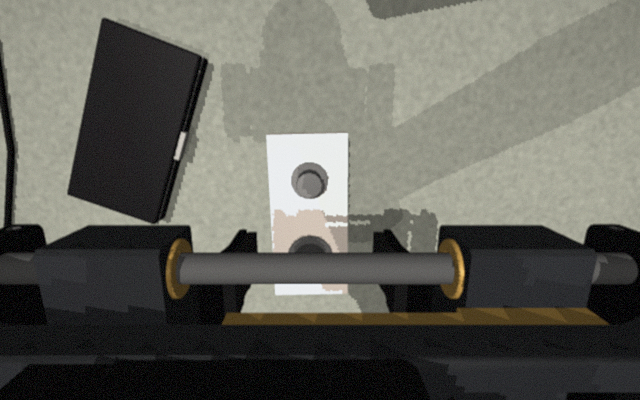

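The wrist view shows the small stopper's flange at about (310,180) and its knob top at about (313,184). The large stopper is at (310,250), behind the gripper bar. I'm refining these.

Run:
```python
from h import *
s=sense();c=cap("wrist");g=cv2.cvtColor(c["frame"],6)
sub=g[150:212,280:342]
m=(sub<185).astype(np.uint8)
k=cv2.findContours(m,0,2)[0];k=max(k,key=cv2.contourArea);print(cv2.minEnclosingCircle(k),cv2.fitEllipse(k))
(u,v),_,_=cv2.fitEllipse(k);fl=onz(c,u+280,v+150,.037);print("flange",fl)
for p in(12,16,20):
  H=cv2.HoughCircles(cv2.resize(cv2.medianBlur(sub,3),None,fx=4,fy=4,interpolation=cv2.INTER_CUBIC),3,2,20,param1=100,param2=p,minRadius=40,maxRadius=62) if False else None
H=cv2.HoughCircles(cv2.resize(cv2.medianBlur(sub,3),None,fx=4,fy=4,interpolation=cv2.INTER_CUBIC),cv2.HOUGH_GRADIENT,2,20,param1=60,param2=25,minRadius=44,maxRadius=64)
if H is not None:
  for x,y,q in H[0][:3]: print("knob",x/4+280,y/4+150,q/4,onz(c,x/4+280-.375,y/4+150-.375,.063))
cv2.imwrite("pics/w2.png",cv2.resize(sub,(496,496),interpolation=0))
print(np.array(s["ee_rot"]).T@(fl-s["tcp_pos"])*100)
```

```text
((29.455554962158203, 30.092592239379883), 18.80064582824707) ((29.41183090209961, 30.14642333984375), (36.08076477050781, 36.65555953979492), 131.10733032226562)
flange [0.56000838 0.16500124 0.037     ]
knob 309.25 184.75 11.75 [0.56022812 0.16449383 0.063     ]
knob 306.25 178.75 15.15 [0.56419605 0.15914636 0.063     ]
knob 311.25 176.75 14.6 [0.55973751 0.15629308 0.063     ]
[ 0.15735444 -0.53674798 15.01472391]
```

View pics/w2.png

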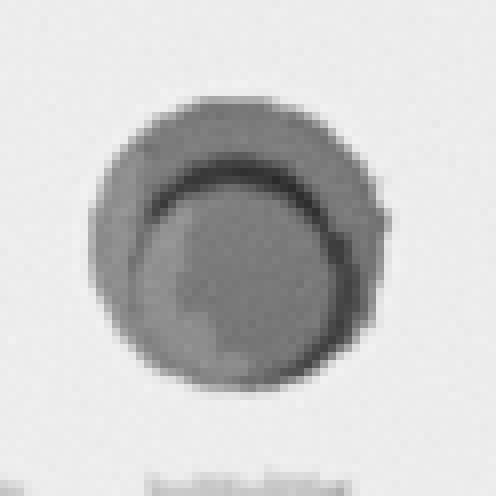

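Knob top is at (309.4,185.5), which agrees with the flange: stopper axis at (0.560,0.1648). Descending to grasp.

{"op": "step_arm", "data": {
  "targets": "0.15 -0.54 0 0;0 0 2 0;0 0 2 0;0 0 2 0;0 0 2 0;0 0 2 0;0 0 2 0;0 0 1.5 0;0 0 0.8 0;0 0 0.46 0;0 0 0 0;0 0 0 0"
}}

```text
time_s: 3.7
tcp_pos: [0.5608, 0.1653, 0.0402]
ee_rot: [[0.183, -0.983, 0.001], [-0.983, -0.183, 0.0], [-0.0, -0.001, -1.0]]
wrist_force: [0.4, 0.1, -0.2]
gripper_width: 0.688
gripper_force: 0.0
```

{"op": "step_arm", "data": {
  "targets": "0 0 0 0;0 0 0 0;0 0 0 0;0 0 0 0;0 0 0 0;0 0 0 0;0 0 0 0;0 0 0 0;0 0 0 0;0 0 0 0",
  "claw": 0
}}

```text
time_s: 4.53
tcp_pos: [0.56, 0.165, 0.0395]
ee_rot: [[0.183, -0.983, -0.0], [-0.983, -0.183, -0.0], [0.0, 0.0, -1.0]]
wrist_force: [0.2, 0.5, -0.6]
gripper_width: 0.039
gripper_force: 0.0
```

Width is only about 3 mm with no grip force, so I need to look.

Run:
```python
from h import *
s=sense();print(s["gripper_width"],s["gripper_force"],s["wrist_force"])
a=cap("side")["frame"][200:370,270:430];b=cap("wrist")["frame"][120:330,180:440]
cv2.imwrite("pics/w3.png",np.hstack([cv2.resize(a,(376,400),interpolation=2),cv2.resize(b,(424,400),interpolation=2)]))
```

```text
0.03851853692216629 0.0 [ 0.18211356  0.49876605 -0.55324686]
```

View pics/w3.png

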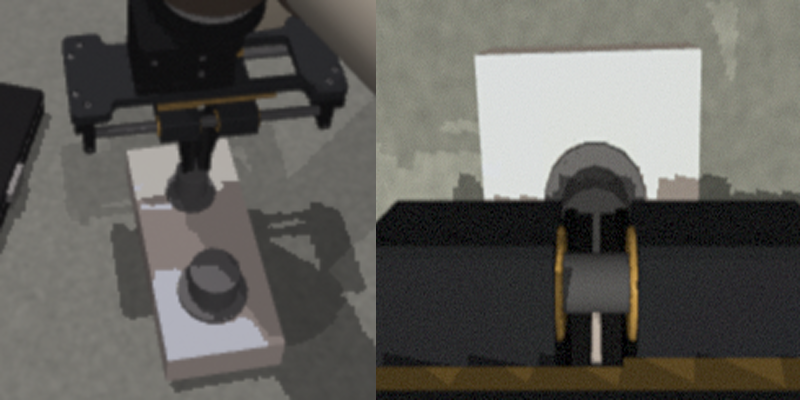

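Run:
```python
from h import *
s=sense();c=cap("side");w=cap("wrist");p=np.array(s["tcp_pos"]);R=np.array(s["ee_rot"])
f=lambda q,c:np.round(proj(c,q),1)
for n,q in(("tcp",p),("flange ctr",[.56,.165,.037]),("knobtop",[.56,.165,.063]),("knob +x edge top",np.array([.56,.165,.063])+R[:,0]*.013)): print(n,f(q,c),f(q,w))
A=c["frame"][235:305,320:390];B=w["frame"][180:320,270:360]
cl=lambda x:cv2.convertScaleAbs(x,alpha=2.2,beta=10)
cv2.imwrite("pics/w4.png",np.hstack([cl(cv2.resize(A,(420,420),interpolation=2)),cl(cv2.resize(B,(360,420),interpolation=2))]))
```

```text
tcp [351.4 279.8] [314.3 226.1]
flange ctr [351.4 280.6] [314.3 224.8]
knobtop [352.1 272.3] [314.3 239.3]
knob +x edge top [350.9 266.6] [314.3 216.9]
```

View pics/w4.png

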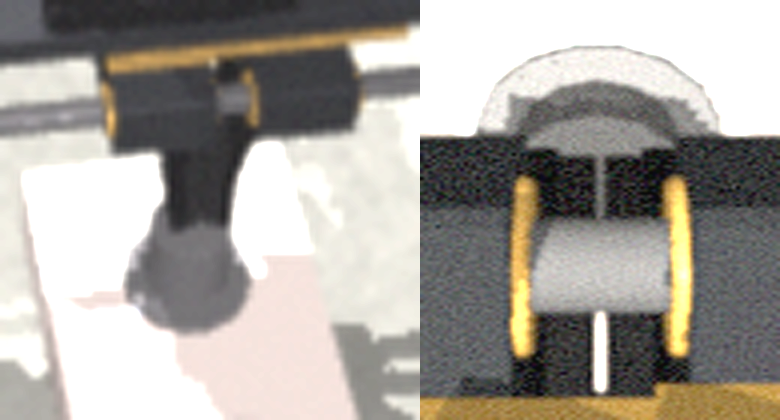

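The projections show the closed fingers stop just above the knob. Both views put the real tips at z≈0.07, about 3 cm short of the reported TCP. I'll find the exact offset by touching the knob top gently.

{"op": "step_arm", "data": {
  "targets": "0 0 0.1 0;0 0 0.1 0;0 0 0.1 0;0 0 0.1 0;0 0 0.1 0;0 0 0 0"
}}

```text
time_s: 5.23
tcp_pos: [0.5598, 0.1649, 0.0342]
ee_rot: [[0.182, -0.983, -0.001], [-0.983, -0.182, -0.0], [0.0, 0.001, -1.0]]
wrist_force: [0.0, -0.4, -0.6]
gripper_width: 0.003
gripper_force: 0.0
```

{"op": "step_arm", "data": {
  "targets": "0 0 0.1 0;0 0 0.1 0;0 0 0 0"
}}

```text
time_s: 5.48
tcp_pos: [0.5599, 0.165, 0.0323]
ee_rot: [[0.182, -0.983, -0.0], [-0.983, -0.182, -0.0], [0.0, 0.0, -1.0]]
wrist_force: [-0.1, -0.4, -0.3]
gripper_width: 0.003
gripper_force: 0.0
```

{"op": "step_arm", "data": {
  "targets": "0 0 0.1 0;0 0 0.1 0;0 0 0 0"
}}

```text
time_s: 5.73
tcp_pos: [0.5599, 0.165, 0.0303]
ee_rot: [[0.182, -0.983, -0.0], [-0.983, -0.182, -0.0], [0.0, 0.0, -1.0]]
wrist_force: [-0.3, -0.4, -0.3]
gripper_width: 0.004
gripper_force: 0.0
```

{"op": "step_arm", "data": {
  "targets": "0 0 0.1 0;0 0 0.05 0;0 0 0 0"
}}

```text
time_s: 5.98
tcp_pos: [0.5599, 0.165, 0.0289]
ee_rot: [[0.182, -0.983, -0.0], [-0.983, -0.182, -0.0], [0.0, 0.0, -1.0]]
wrist_force: [-0.5, -0.3, 0.1]
gripper_width: 0.009
gripper_force: 0.0
```

{"op": "step_arm", "data": {
  "targets": "0 0 0.05 0;0 0 0.05 0;0 0 0 0"
}}

```text
time_s: 6.23
tcp_pos: [0.5601, 0.1651, 0.0281]
ee_rot: [[0.183, -0.983, 0.0], [-0.983, -0.183, 0.0], [0.0, -0.0, -1.0]]
wrist_force: [0.1, -0.3, 0.1]
gripper_width: 0.003
gripper_force: 0.0
```

{"op": "step_arm", "data": {
  "targets": "0 0 0.05 0;0 0 0.05 0;0 0 0 0"
}}

```text
time_s: 6.48
tcp_pos: [0.5602, 0.1651, 0.0281]
ee_rot: [[0.183, -0.983, 0.001], [-0.983, -0.183, -0.0], [0.0, -0.0, -1.0]]
wrist_force: [-1.8, -0.6, 5.2]
gripper_width: 0.006
gripper_force: 2.9
```

Contact at reported z≈0.028 means the tips are 35 mm behind the reported TCP. Opening above the knob and descending to the real grip height.

{"op": "step_arm", "data": {
  "targets": "0 0 -0.4 0;0 0 0 0;0 0 0 0;0 0 0 0;0 0 0 0;0 0 0 0;0 0 0 0;0 0 0 0;0 0 0 0",
  "claw": 5.5
}}

```text
time_s: 7.23
tcp_pos: [0.56, 0.165, 0.031]
ee_rot: [[0.182, -0.983, -0.0], [-0.983, -0.182, -0.0], [0.0, 0.0, -1.0]]
wrist_force: [-0.3, -0.4, 0.3]
gripper_width: 0.583
gripper_force: 0.0
```

{"op": "step_arm", "data": {
  "targets": "0 0 0.5 0;0 0 0.5 0;0 0 0.5 0;0 0 0.5 0;0 0 0 0"
}}

```text
time_s: 7.65
tcp_pos: [0.559, 0.1646, 0.0094]
ee_rot: [[0.182, -0.983, -0.003], [-0.983, -0.182, -0.001], [0.001, 0.003, -1.0]]
wrist_force: [0.5, 0.2, 0.3]
gripper_width: 0.634
gripper_force: 0.0
```

{"op": "step_arm", "data": {
  "targets": "0 0 0.3 0;0 0 0.2 0;0 0 0.15 0;0 0 0 0;0 0 0 0"
}}

```text
time_s: 8.07
tcp_pos: [0.5601, 0.1651, 0.0046]
ee_rot: [[0.183, -0.983, 0.0], [-0.983, -0.183, 0.0], [0.0, -0.0, -1.0]]
wrist_force: [0.3, -1.1, -0.3]
gripper_width: 0.634
gripper_force: 0.0
```

{"op": "step_arm", "data": {
  "targets": "0 0 0 0;0 0 0 0;0 0 0 0;0 0 0 0;0 0 0 0;0 0 0 0;0 0 0 0;0 0 0 0;0 0 0 0;0 0 0 0",
  "claw": 0
}}

```text
time_s: 8.9
tcp_pos: [0.5601, 0.1651, 0.0046]
ee_rot: [[0.183, -0.983, 0.0], [-0.983, -0.183, 0.0], [-0.0, -0.0, -1.0]]
wrist_force: [-0.2, -0.4, 1.1]
gripper_width: 0.291
gripper_force: 30.0
```

Gripped at 25 mm with 30 N. Lifting and carrying to a spot short of the flask.

{"op": "step_arm", "data": {
  "targets": "0 0 -1 0;0 0 -2 0;0 0 -3 0;0 0 -3 0;0 0 -3 0;0 0 -3 0;0 0 -3 0;0 0 -2 0;0 0 -1 0;0 0 0 0"
}}

```text
time_s: 9.73
tcp_pos: [0.5612, 0.1656, 0.2177]
ee_rot: [[0.183, -0.983, 0.005], [-0.983, -0.183, 0.003], [-0.002, -0.006, -1.0]]
wrist_force: [0.9, -0.4, 0.3]
gripper_width: 0.286
gripper_force: 30.0
```

{"op": "step_arm", "data": {
  "targets": "1 0.55 0 0;2 1.1 0 0;2 1.1 0 0;2 1.1 0 0;2 1.1 0 0;2 1.1 0 0;2 1.1 0 0;2 1.1 0 0;1 0.55 0 0;0 0 0 0;0 0 0 0;0 0 0 0"
}}

```text
time_s: 10.73
tcp_pos: [0.5026, -0.008, 0.2138]
ee_rot: [[0.183, -0.983, -0.001], [-0.983, -0.183, -0.0], [-0.0, 0.001, -1.0]]
wrist_force: [-0.6, 0.2, -1.2]
gripper_width: 0.29
gripper_force: 30.0
```

Run:
```python
from h import *
s=sense();w=cap("wrist");c=cap("side");t=cap("top")
print(s["tcp_pos"],s["gripper_width"],proj(w,[.503,-.097,.198]))
cv2.imwrite("pics/w5.png",cv2.convertScaleAbs(np.hstack([w["frame"],cv2.resize(c["frame"][80:180,340:380+0],(160,400))]),alpha=1.5))
print("side rim",onz(c,384.8,128.5,.198))
```

```text
[ 0.50260079 -0.00804507  0.21378286] 0.29015404930708155 (np.float64(340.3494229244061), np.float64(80.29508896236297))
side rim [ 0.50165937 -0.09928608  0.198     ]
```

View pics/w5.png

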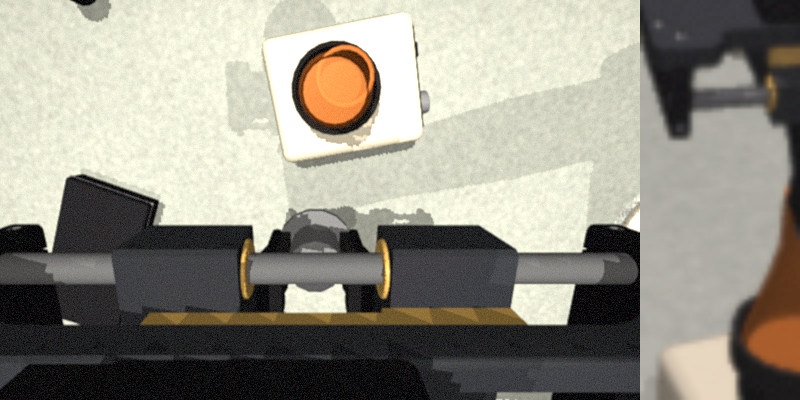

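The wrist view shows the flask mouth near (347,73), with the bright rim arc from (330,50) to (375,85). The stopper is held at (315,230). Zooming in on the mouth.

Run:
```python
from h import *
s=sense();w=cap("wrist");f=w["frame"][30:130,290:390]
big=cv2.convertScaleAbs(cv2.resize(f,(600,600),interpolation=cv2.INTER_CUBIC),alpha=1.6)
cv2.imwrite("pics/w6.png",big)
q=proj(w,[.502,-.098,.198]);print(q)
g=cv2.GaussianBlur(big[...,2],(0,0),3)
H=cv2.HoughCircles(g,cv2.HOUGH_GRADIENT,1.5,15,param1=40,param2=25,minRadius=125,maxRadius=185)
for x,y,r_ in (H[0][:6] if H is not None else []):
    u,v=(x+.5)/6-.5+290,(y+.5)/6-.5+30;print(u,v,r_/6,onz(w,u,v,.198))
```

```text
(np.float64(343.0511788588776), np.float64(78.35088542487897))
344.70834 74.45833 30.133333 [ 0.50146713 -0.10035584  0.198     ]
335.45834 86.20833 30.683334 [ 0.50562873 -0.09273164  0.198     ]
345.45834 71.45833 27.658333 [ 0.50137096 -0.10210464  0.198     ]
334.45834 92.70833 30.408333 [ 0.50548303 -0.08892175  0.198     ]
347.70834 73.70833 27.108332 [ 0.49977292 -0.1011049   0.198     ]
341.95834 74.95833 27.908333 [ 0.50304332 -0.09977299  0.198     ]
```

View pics/w6.png

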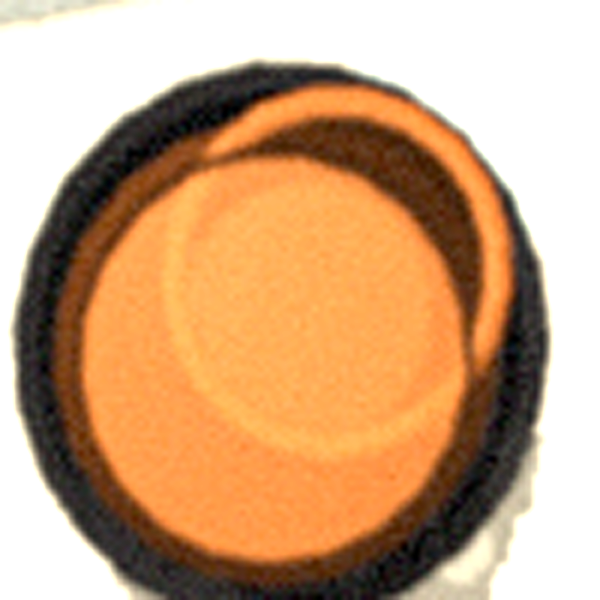

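The mouth ellipse spans x 165–513 and y 85–458 in the crop, giving a centre at px (346.1,74.8), about (0.501,-0.100). Moving over it and inserting.

{"op": "step_arm", "data": {
  "targets": "1 0.2 0 0;2 0.4 0 0;2 0.4 0 0;2 0.4 0 0;1.5 0.3 0 0;0.51 0.14 0 0;0 0 0 0;0 0 0 0;0 0 0 0;0 0 0 0"
}}

```text
time_s: 11.77
tcp_pos: [0.5011, -0.0996, 0.2146]
ee_rot: [[0.184, -0.983, 0.0], [-0.983, -0.184, 0.0], [-0.0, -0.0, -1.0]]
wrist_force: [-0.6, 0.1, -0.9]
gripper_width: 0.29
gripper_force: 30.0
```

{"op": "step_arm", "data": {
  "targets": "0 0 0.5 0;0 0 0.5 0;0 0 0.5 0;0 0 0.5 0;0 0 0 0;0 0 0 0"
}}

```text
time_s: 12.27
tcp_pos: [0.5008, -0.1003, 0.194]
ee_rot: [[0.183, -0.983, -0.001], [-0.983, -0.183, -0.0], [0.0, 0.001, -1.0]]
wrist_force: [0.0, 0.8, 0.6]
gripper_width: 0.289
gripper_force: 30.0
```

{"op": "step_arm", "data": {
  "targets": "0 0 0.3 0;0 0 0.3 0;0 0 0.3 0;0 0 0 0;0 0 0 0"
}}

```text
time_s: 12.68
tcp_pos: [0.5009, -0.1003, 0.1854]
ee_rot: [[0.183, -0.983, -0.0], [-0.983, -0.183, -0.0], [0.0, 0.0, -1.0]]
wrist_force: [-0.4, -0.3, -0.6]
gripper_width: 0.292
gripper_force: 30.0
```

The tip is 7 mm inside the mouth with no contact force. Continuing.

{"op": "step_arm", "data": {
  "targets": "0 0 0.3 0;0 0 0.3 0;0 0 0.3 0;0 0 0 0;0 0 0 0"
}}

```text
time_s: 13.1
tcp_pos: [0.5009, -0.1003, 0.1763]
ee_rot: [[0.183, -0.983, -0.001], [-0.983, -0.183, -0.0], [0.0, 0.001, -1.0]]
wrist_force: [-0.1, -0.5, -1.0]
gripper_width: 0.29
gripper_force: 30.0
```

{"op": "step_arm", "data": {
  "targets": "0 0 0.2 0;0 0 0.2 0;0 0 0 0;0 0 0 0"
}}

```text
time_s: 13.43
tcp_pos: [0.501, -0.1003, 0.1724]
ee_rot: [[0.183, -0.983, -0.0], [-0.983, -0.183, -0.0], [-0.0, 0.0, -1.0]]
wrist_force: [0.7, -0.6, -0.1]
gripper_width: 0.288
gripper_force: 30.0
```

{"op": "step_arm", "data": {
  "targets": "0 0 0.1 0;0 0 0 0;0 0 0 0"
}}

```text
time_s: 13.68
tcp_pos: [0.5011, -0.1003, 0.1716]
ee_rot: [[0.182, -0.983, 0.0], [-0.983, -0.182, -0.0], [0.0, -0.0, -1.0]]
wrist_force: [0.4, -0.3, 0.6]
gripper_width: 0.291
gripper_force: 30.0
```

Predicted seat is at 0.1706, 1 mm away. Going gently.

{"op": "step_arm", "data": {
  "targets": "0 0 0.05 0;0 0 0.05 0;0 0 0 0;0 0 0 0"
}}

```text
time_s: 14.02
tcp_pos: [0.5011, -0.1003, 0.1706]
ee_rot: [[0.183, -0.983, 0.0], [-0.983, -0.183, -0.0], [0.0, -0.0, -1.0]]
wrist_force: [-0.1, 0.2, 0.9]
gripper_width: 0.29
gripper_force: 30.0
```

{"op": "step_arm", "data": {
  "targets": "0 0 0.05 0;0 0 0.05 0;0 0 0 0;0 0 0 0"
}}

```text
time_s: 14.35
tcp_pos: [0.5012, -0.1003, 0.1699]
ee_rot: [[0.183, -0.983, 0.0], [-0.983, -0.183, -0.0], [0.0, -0.0, -1.0]]
wrist_force: [-0.4, 0.9, 2.7]
gripper_width: 0.291
gripper_force: 30.0
```

Seated: the force is rising at the expected height. Pausing, then pressing.

{"op": "step_arm", "data": {
  "targets": "0 0 0 0;0 0 0 0;0 0 0 0;0 0 0 0"
}}

```text
time_s: 14.68
tcp_pos: [0.5012, -0.1003, 0.1696]
ee_rot: [[0.183, -0.983, 0.0], [-0.983, -0.183, -0.0], [0.0, -0.0, -1.0]]
wrist_force: [-0.2, 0.1, 2.3]
gripper_width: 0.29
gripper_force: 30.0
```

{"op": "step_arm", "data": {
  "targets": "0 0 0.1 0;0 0 0.1 0;0 0 0.1 0;0 0 0.1 0;0 0 0 0;0 0 0 0"
}}

```text
time_s: 15.18
tcp_pos: [0.5013, -0.1004, 0.1659]
ee_rot: [[0.183, -0.983, 0.001], [-0.983, -0.183, -0.0], [0.0, -0.0, -1.0]]
wrist_force: [-0.7, -0.3, 5.0]
gripper_width: 0.29
gripper_force: 30.0
```

{"op": "step_arm", "data": {
  "targets": "0 0 0.1 0;0 0 0.1 0;0 0 0.1 0;0 0 0 0;0 0 0 0"
}}

```text
time_s: 15.6
tcp_pos: [0.5013, -0.1004, 0.1633]
ee_rot: [[0.183, -0.983, 0.001], [-0.983, -0.183, -0.0], [0.001, -0.001, -1.0]]
wrist_force: [-1.5, 1.1, 7.2]
gripper_width: 0.292
gripper_force: 30.0
```

Down about 7 mm at about 7 N. Holding for over 2 s, then a check picture.

{"op": "step_arm", "data": {
  "targets": "0 0 0 0;0 0 0 0;0 0 0 0;0 0 0 0;0 0 0 0;0 0 0 0;0 0 0 0;0 0 0 0;0 0 0 0;0 0 0 0;0 0 0 0;0 0 0 0"
}}

```text
time_s: 16.6
tcp_pos: [0.5013, -0.1004, 0.1633]
ee_rot: [[0.183, -0.983, 0.001], [-0.983, -0.183, -0.0], [0.001, -0.001, -1.0]]
wrist_force: [-2.1, 0.8, 7.4]
gripper_width: 0.291
gripper_force: 30.0
```

{"op": "step_arm", "data": {
  "targets": "0 0 0 0;0 0 0 0;0 0 0 0;0 0 0 0;0 0 0 0;0 0 0 0;0 0 0 0;0 0 0 0;0 0 0 0;0 0 0 0;0 0 0 0;0 0 0 0"
}}

```text
time_s: 17.6
tcp_pos: [0.5013, -0.1004, 0.1633]
ee_rot: [[0.183, -0.983, 0.001], [-0.983, -0.183, -0.0], [0.001, -0.001, -1.0]]
wrist_force: [-1.9, 0.8, 7.4]
gripper_width: 0.287
gripper_force: 30.0
```

{"op": "step_arm", "data": {
  "targets": "0 0 0 0;0 0 0 0;0 0 0 0;0 0 0 0;0 0 0 0;0 0 0 0;0 0 0 0;0 0 0 0;0 0 0 0;0 0 0 0;0 0 0 0;0 0 0 0"
}}

```text
time_s: 18.6
tcp_pos: [0.5013, -0.1004, 0.1634]
ee_rot: [[0.183, -0.983, 0.001], [-0.983, -0.183, -0.0], [0.001, -0.001, -1.0]]
wrist_force: [-1.2, 0.2, 7.3]
gripper_width: 0.292
gripper_force: 30.0
```

Run:
```python
from h import *
c=cap("side");cv2.imwrite("pics/s9.png",cv2.convertScaleAbs(cv2.resize(c["frame"][90:200,330:430],(500,550),interpolation=2),alpha=1.8))
print(proj(c,[.501,-.1003,.191]))
```

```text
(np.float64(384.7289486312746), np.float64(131.05832265460134))
```

View pics/s9.png

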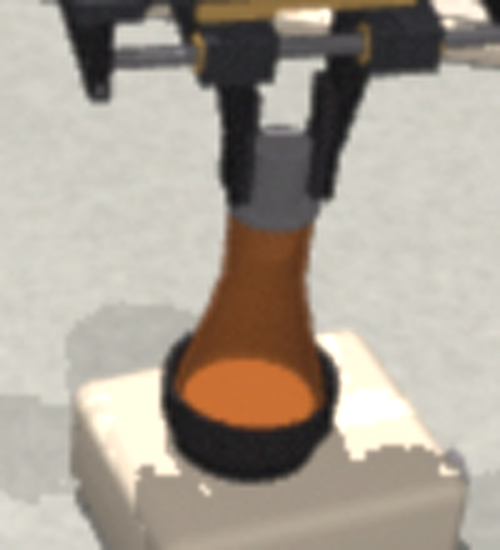

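The stopper is upright with its flange flat on the rim at about (275,215) in the crop. The cup is sunk, and the fingers touch only the knob. Handing in.

```bash
python3 -c "
from h import *
print(r.finish_job())"
```

```text
the job is handed in; nothing more can be done
None
```

I seated the small stopper upright in the flask and held the cup down about 7 mm (estimated from arm travel) for 3 s. I handed the job in at about 18.7 s of the 42 s allowed, still pressing; no verdict was returned.

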